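# Close up the rock-layer section model against its corner fence

### The job

The two striped wooden blocks of the rock-layer model have slipped apart and askew in front of their wooden corner fence. Push them along the worktop with the fingertips, without lifting or tipping them, until both stand with a long side flat against the long rail, one end to end with the other, and the row is tight against the short stop at the rail's end, with no gaps. Do not disturb the specimens and tools lying around.

Things in the scene. Friction and masses are not known exactly. Their poses are not given: they have to be found in the camera images.
- fence: Plain light wooden corner fence fixed to the worktop, 30 mm high, bars 16 mm thick. Origin on the worktop at the inside corner where the faces of rail and stop meet. The long rail's face is the plane x = 0 of this frame and runs from y = 0 to y = -360 mm; the short stop's face is the plane y = 0 and runs from x = 0 to x = -75 mm. The blocks stand on the open side, at negative x and negative y. Its x axis points away from the robot, turned by up to about 0.2 rad.
- block_a: Wooden model block painted with brown and tan rock layers, a box 95 mm long (its x axis) x 55 mm wide (y) x 45 mm high, about 0.25 kg (varies by a third); origin at the centre of its underside. The two blocks are alike and may stand in either order along the rail. At the start it stands on the worktop 10 to 60 mm clear of the rail, turned askew by up to 0.35 rad, with gaps to the stop and to the other block.
- block_b: Wooden model block painted with brown and tan rock layers, a box 95 mm long (its x axis) x 55 mm wide (y) x 45 mm high, about 0.25 kg (varies by a third); origin at the centre of its underside. The two blocks are alike and may stand in either order along the rail. At the start it stands on the worktop 10 to 60 mm clear of the rail, turned askew by up to 0.35 rad, with gaps to the stop and to the other block.
- horn_coral: Bystander: pale horn-shaped fossil standing upright, 42 x 42 x 66 mm high, origin at the centre of its underside; it stands behind the rail.
- mica_book: Bystander: flat brownish rock, 52 x 62 x 28 mm high, origin at the centre of its underside; behind the rail.
- quartz_lump: Bystander: pale yellowish lump of rock, 59 x 68 x 57 mm high, origin at the centre of its underside; beyond the short stop.
- streak_plate: Bystander: cream tile, 48 x 64 x 8 mm, origin at the centre of its underside; beyond the open end of the rail.
- dust_brush: Bystander: flat dusting brush lying on the worktop, 36 x 175 (its y axis) x 11 mm, origin at the centre of its underside; beyond the short stop and the pale yellowish rock.
Things that resemble listed ones, but are neither listed nor needed, are in the scene too. Leave any green or purple look-alike of the block_b alone.

How it is judged:
By the outcome, as a careful person would: the job done as asked, in the order asked, and still so for the second after the job is handed in, with the robot touching nothing.
It also fails if it takes over 51 s, if anything falls off the work surface, if the arm or the gripper's body presses on something with over 40 N, if the wrist force passes 120 N, or if a joint passes its speed limit or range.

### The arm

A 7-joint arm with a two-finger parallel gripper is mounted at the origin on a cart in front of the work surface, level with it; the furniture and walls round the work are solid. World frame = base frame: x ahead of the robot, y to its left, z up, the work surface at z = 0. Lengths are in mm, angles in rad, forces in N, time in s.
With the tool pointing down it reaches from about 400 to 850 mm from the base axis. Payload 4.4 kg.
Tool frame: the origin (TCP) lies on the centre line of the jaws, within the pads' length; the fingertips stand 11 mm ahead of it and the grasp point (between the pads) lies 8 mm behind it (bot.tip_extent is the distance from the TCP to the fingertips, in mm); z points along the fingers, y is the line along which they close (so a half turn about z gives the same grasp; the last joint's range is limited). The gripper opens to 94 mm and grips with 3 to 60 N. Pads are 16 mm wide; open, the fingers measure 119 mm over their backs; the gripper's body (75 mm by 177 mm) begins 78 mm behind the grasp point.
Start: joints at [-1.206, 0.628, 0.038, 1.517, -0.027, 0.996, -0.02], TCP at [271.417, 590.636, 216.478] pointing down, gripper open.
Joint ranges: [-3.06, 3.06], [-0.37, 2.12], [-1.25, 1.32], [0.18, 2.47], [-1.1, 4.24], [0.23, 1.98], [-2.94, 2.94]. Speed limits (rad/s): [2.57, 2.57, 3.14, 3.14, 3.14, 3.14, 3.14].

### API

Orientations are given as a 3x3 rotation matrix whose columns are the frame's x, y, z axes.
In Python, from workcell import sensors, capture, close_job, bot gives the robot as it stands.
- The arm moves only by the tool servo_tool, never from a script. Its argument "motion" is a list that holds one entry, the list of rows, each a list of 5 numbers: the shift along the tool's x, y, z in mm, then the turn about the tool's z in rad, then the opening, from 0 (shut) to 1 (fully open). A call has 1 to 12 rows; each row is the pose to reach, as a shift and turn from the pose commanded when the call began, along the tool's axes at that moment; what a row does not reach only later rows make up. A row lasts 1/8 s, in which the tool goes at most 62.5 mm and 10.7 degrees, less where a joint would pass 70% of its speed; a pose out of reach is approached as far as the arm can. A call with a gripper value outside its range is refused whole. The fingers move at their own pace and stop on an object; "squeeze" is the grip in N (left out, the last holds). Time passes only in rows, so rows that repeat a pose let the fingers close. It gives the time, the measured TCP pose, the force, the opening and the grip force at its end, in the units of the state.
- sensors.get_obs(): the state, without advancing time (a new reading comes with each control period).
- capture(name): name is "scene" or "top" or "wrist"; returns a dict with "pixels" (420x560x3 uint8, red, green, blue), "K" (3x3 intrinsics, pixels), "origin" and "rotation" of the camera in the world; the wrist camera has in their place "tool_from_camera" (4x4, takes a point from camera to tool coordinates, whose origin is the TCP and whose axes are the flange's). Camera axes: x right, y up, looking along -z (the intrinsics and any distortion apply to the point x, -y, -z); pixel columns grow to the right and rows downward; lengths in mm; the calibration is good to about 2 mm. A picture is of the moment at which its call begins: read the wrist's pose just before it. There is no depth.
- close_job(): hands the job in; it is judged then, once.
The state is a dict: "clock": time; "joint_positions": joint angles; "qvel": joint speeds; "effort": joint torques, N m; "tool_pos": TCP position; "tool_rot": TCP orientation; "wrist_force": force on the tool from outside, world axes, zero at the start; "moment": the same for the moment, N m; "finger_gap": opening from 0.0 (shut) to 1.0 (fully open); "grip_force": force on a finger pad.
Only numpy, scipy, OpenCV 4.12 (cv2) and the standard library are available. Lean on these libraries where they do the work, as an engineer would, in place of code of your own. Each camera call takes 0.05 s, during which the arm holds its last target. There are 200 camera calls.

## Working session

There is one attempt and no reset: what is moved stays moved. The work goes in short steps, Python scripts to look and compute and a tool call to move; the robot and the scene stay as the last step left them, time stands still between calls to the robot, and variables do not carry over. Pictures are saved under pics/ and viewed, at most 10 in all, crops included, and the job is handed in when it is done.

Besides the shell and the picture viewer there is one more tool, called as name([rows], argument=value, ...), one row to a line, values as JSON. servo_tool: Moves the arm, as the interface text tells. Its arguments: {"type":"object","properties":{"motion":{"type":"array"},"squeeze":{"type":"number"}},"required":["motion"]}

```bash
mkdir -p pics
cat > h.py <<'E'
import numpy as np, cv2
from workcell import sensors, capture, close_job, bot
def save(c,fn,crop=None,s=1):
    im=cv2.cvtColor(c["pixels"],cv2.COLOR_RGB2BGR)
    if crop: x0,y0,x1,y1=crop; im=im[y0:y1,x0:x1]
    if s!=1: im=cv2.resize(im,None,fx=s,fy=s,interpolation=cv2.INTER_CUBIC)
    cv2.imwrite("pics/"+fn,im)
def ray(c,px,z):
    K=np.array(c["K"]);R=np.array(c["rotation"]);o=np.array(c["origin"])
    px=np.atleast_2d(np.array(px,float))
    d=np.c_[px,np.ones(len(px))]@np.linalg.inv(K).T
    d=(d*[1,-1,-1])@R.T
    return o+d*((z-o[2])/d[:,2:3])
E
python3 - <<'E'
from h import *
import pickle
for n in("scene","top"):
    c=capture(n); save(c,n+"0.png",s=1.4); pickle.dump(c,open(n+"0.pkl","wb")); print(n,[k for k in c],np.round(c["origin"]),np.round(c["K"],1).tolist(), np.round(c["rotation"],3).tolist())
o=sensors.get_obs();print(o["clock"],o["tool_pos"],np.round(o["tool_rot"],3).tolist())
E
```

```text
scene ['pixels', 'K', 'origin', 'rotation'] [  50. -790.  506.] [[385.6, 0.0, 274.5], [0.0, 385.6, 212.2], [0.0, 0.0, 1.0]] [[0.875, 0.221, -0.431], [-0.485, 0.379, -0.788], [-0.011, 0.898, 0.439]]
top ['pixels', 'K', 'origin', 'rotation'] [ 274.   20. 1058.] [[425.1, 0.0, 280.6], [0.0, 425.1, 211.5], [0.0, 0.0, 1.0]] [[0.153, 0.962, -0.227], [-0.988, 0.151, -0.029], [0.006, 0.228, 0.974]]
0.1 [271.19398069 590.12779073 215.70454727] [[-0.909, 0.418, -0.001], [0.418, 0.909, -0.001], [-0.0, -0.002, -1.0]]
```

View pics/top0.png

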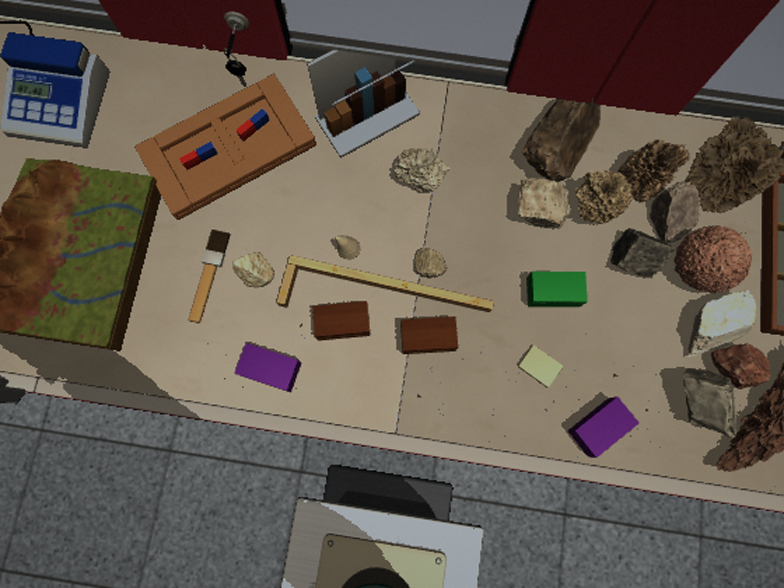

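View pics/scene0.png

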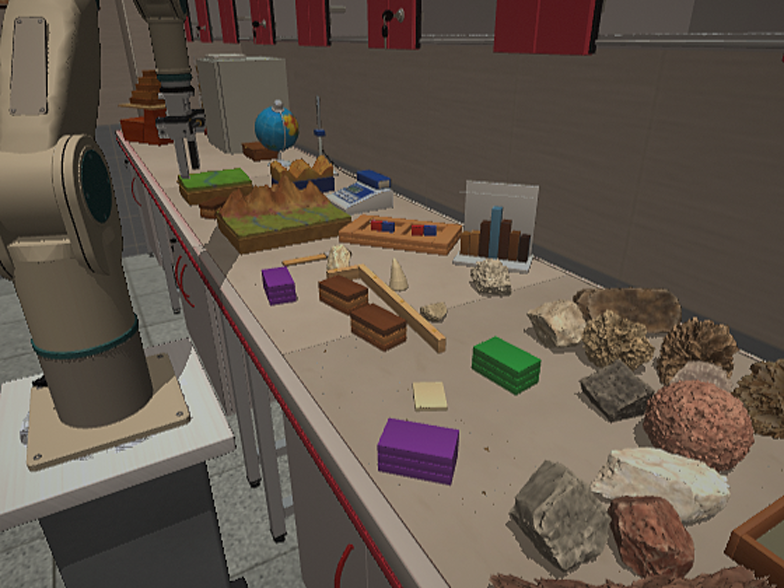

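The top picture (1.4x) shows the brown blocks at (341,320) and (428,335), the fence corner at about (290,262) and the rail's end at (492,305). Candidates:
- Brown blocks at (341,320) and (428,335): chosen.
- Purple at (268,366) and (603,426), green at (557,288): look-alikes, leave alone.

Next is one close crop to check.

Run:
```python
from h import *
import pickle
c=pickle.load(open("top0.pkl","rb")); save(c,"crop0.png",(160,170,360,290),4)
```

```text
(no output)
```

View pics/crop0.png

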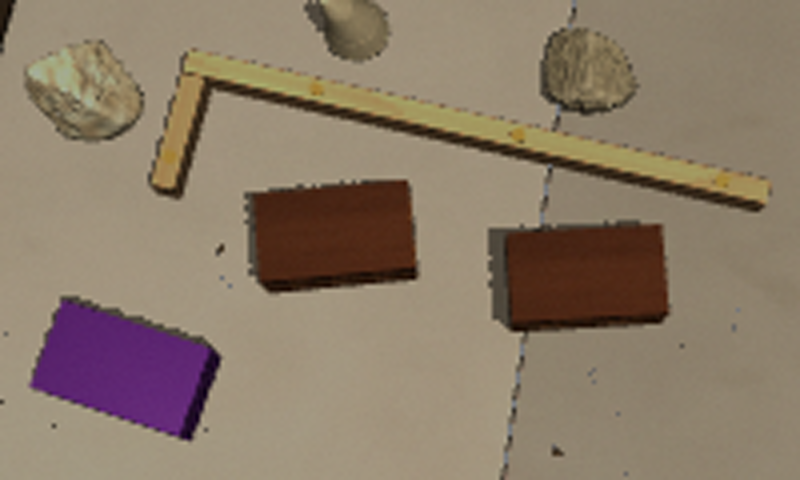

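```bash
cat >> h.py <<'E'
def T(c,p,z,org=(160,170),s=4): return ray(c,(np.array(p,float)+.5)/s-.5+np.array(org),z)[:,:2]
def blk(P):
    P=np.array(P); ctr=P.mean(0); 
    e=[np.linalg.norm(P[i]-P[(i+1)%4]) for i in range(4)]
    d=(P[1]-P[0])+(P[2]-P[3]); return ctr,np.degrees(np.arctan2(d[1],d[0])),np.round(e,1)
E
python3 - <<'E'
from h import *
import pickle
c=pickle.load(open("top0.pkl","rb"))
A=T(c,[(250,196),(408,181),(415,266),(265,281)],45)
B=T(c,[(505,231),(661,225),(667,315),(511,320)],45)
F=T(c,[(208,78),(762,202),(178,190),(190,50),(770,182)],30)
np.set_printoptions(precision=1,suppress=True)
print(blk(A),blk(B),F,sep="\n")
d=F[0]-F[1];th=np.arctan2(d[1],d[0])-np.pi/2; print("th",th,np.linalg.norm(d),np.linalg.norm(F[0]-F[2]), np.arctan2(*(F[0]-F[2])[::-1]))
R=np.array([[np.cos(th),-np.sin(th)],[np.sin(th),np.cos(th)]])
for P in(A,B): print((P-F[0])@R, (P.mean(0)-F[0])@R)
P=T(c,[(31,386),(65,297),(217,353),(188,435)],45);print("purple",(P-F[0])@R)
E
```

```text
(array([457.4, 133.5]), np.float64(-75.44132931415906), array([96.6, 52.8, 90.7, 53.4]))
(array([455.6, -20.8]), np.float64(-79.08225457187903), array([94.9, 55.1, 93.7, 54.4]))
[[ 544.1  230.7]
 [ 518.8 -122.9]
 [ 470.5  235.3]
 [ 560.4  245.4]
 [ 532.2 -126.3]]
th -0.07154457897208566 354.47197726125097 73.81625770164537 -0.06291369804964606
[[ -70.2  -47.7]
 [ -39.5 -139.3]
 [ -89.7 -155.7]
 [-118.9  -69.8]] [ -79.6 -103.1]
[[ -56.5 -203.9]
 [ -31.6 -295.5]
 [ -84.7 -310. ]
 [-108.7 -219.4]] [ -70.4 -257.2]
purple [[-211.    49.5]
 [-155.2   44.7]
 [-167.3  -52.8]
 [-218.   -48.7]]
```

```bash
cat >> h.py <<'E'
TH=-0.070; F0=np.array([544.1,230.7]); RF=np.array([[np.cos(TH),-np.sin(TH)],[np.sin(TH),np.cos(TH)]])
def plan(fx,fy,z,yoff=0.):
    "shift/turn to fence point; tool y at angle yoff from fence y"
    o=sensors.get_obs(); R=np.array(o["tool_rot"]); p=np.array(o["tool_pos"])
    g=np.r_[F0+RF@[fx,fy],z]; a=np.arctan2(R[1,1],R[0,1]); t=(TH+np.pi/2+yoff)-a
    t=(t+np.pi)%(2*np.pi)-np.pi
    print("to",fx,fy,z,"world",np.round(g,1),"shift",np.round(R.T@(g-p),1),"turn",round(-t,3))
def where():
    o=sensors.get_obs(); p=np.array(o["tool_pos"]); R=np.array(o["tool_rot"])
    print("t",round(o["clock"],2),"fence",np.round(RF.T@(p[:2]-F0),1),"z",round(p[2],1),"yaw-off",round(np.arctan2(R[1,1],R[0,1])-np.pi/2-TH,3),"F",np.round(o["wrist_force"],1),"q",np.round(o["joint_positions"],2),"gap",o["finger_gap"])
E
python3 - <<'E'
from h import *
where(); plan(-140,-103,200); plan(-140,-103,17)
E
```

```text
t 0.1 fence [-297.4  339.5] z 215.7 yaw-off -0.361 F [-0.1 -0.2 -0.4] q [-1.21  0.63  0.04  1.52 -0.03  1.   -0.02] gap 0.9983061740334706
to -140 -103 200 world [397.2 137.7 200. ] shift [-303.5 -358.4   16.3] turn -0.361
to -140 -103 17 world [397.2 137.7  17. ] shift [-303.5 -358.1  199.3] turn -0.361
```

servo_tool([
  [[-60,-60,5,-0.1,0.55],[-120,-130,10,-0.2,0.55],[-180,-200,16,-0.36,0.55],[-240,-270,16,-0.36,0.55],[-280,-320,16,-0.36,0.55],[-300,-350,16,-0.36,0.55],[-304,-358,16,-0.361,0.55],[-304,-358,16,-0.361,0.55],[-304,-358,16,-0.361,0.55]],
])

```text
clock: 1.23
tool_pos: [398.3, 135.7, 200.4]
tool_rot: [[-0.997, 0.075, -0.0], [0.075, 0.997, -0.001], [0.0, -0.001, -1.0]]
wrist_force: [0.3, 1.3, 0.8]
finger_gap: 0.55
grip_force: 0.0
```

Run:
```python
from h import *
import pickle
where(); o=sensors.get_obs(); c=capture("wrist")
Tw=np.eye(4);Tw[:3,:3]=o["tool_rot"];Tw[:3,3]=o["tool_pos"]
M=Tw@np.array(c["tool_from_camera"]); c["origin"]=M[:3,3];c["rotation"]=M[:3,:3]
pickle.dump(c,open("w1.pkl","wb")); save(c,"w1.png",s=1.4)
print(np.round(M,2).tolist(), list(c))
plan(-140,-103,17)
```

```text
t 1.23 fence [-138.8 -104.9] z 200.4 yaw-off -0.005 F [0.3 1.3 0.8] q [-0.37  0.33 -0.04  2.14  0.02  0.67  1.08] gap 0.5498757557936266
[[0.08, -0.97, -0.25, 327.03], [1.0, 0.07, 0.02, 141.75], [-0.0, -0.25, 0.97, 369.79], [0.0, 0.0, 0.0, 1.0]] ['pixels', 'K', 'tool_from_camera', 'origin', 'rotation']
to -140 -103 17 world [397.2 137.7  17. ] shift [ 9.000e-01 -1.000e-01  1.834e+02] turn -0.002
```

View pics/w1.png

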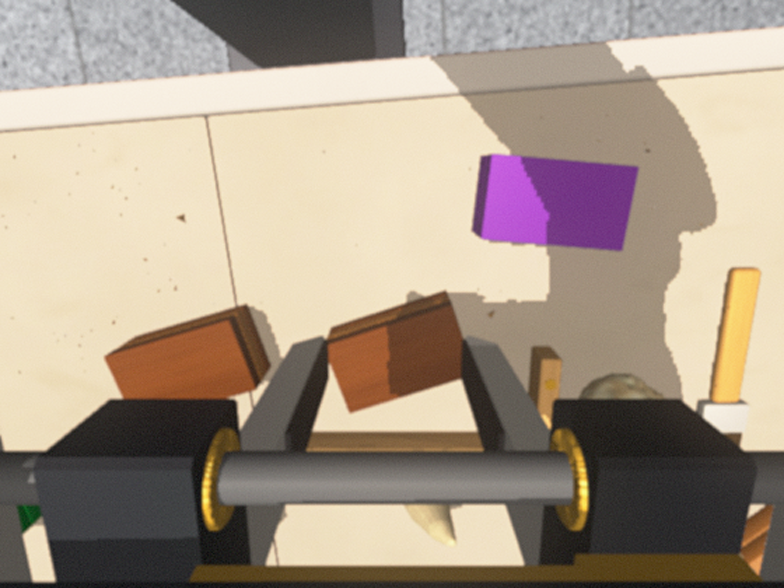

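The wrist view shows block A's top face at about (328,350), (455,306), (463,377), (350,411), B at (190,360) and purple at (560,200). I'll check A's near edge against the top view.

Run:
```python
from h import *
import pickle
np.set_printoptions(precision=1,suppress=True)
c=pickle.load(open("w1.pkl","rb"))
f=lambda P:(P-F0)@RF
print(f(T(c,[(328,350),(455,306),(463,377),(350,411)],45,(0,0),1.4)))
print("B",f(T(c,[(107,356),(234,318),(257,387)],45,(0,0),1.4)))
print("purple",f(T(c,[(490,155),(637,167),(622,249),(482,237)],45,(0,0),1.4)))
```

```text
[[ -87.8 -151.8]
 [-119.5  -63.4]
 [ -66.9  -56.4]
 [ -40.7 -137.7]]
B [[ -84.1 -307.9]
 [-111.6 -215.9]
 [ -59.9 -203.8]]
purple [[-219.1  -43.6]
 [-211.2   50.7]
 [-158.3   46.9]
 [-166.8  -46.7]]
```

servo_tool([
  [[0,0,60,0,0.55],[0,0,120,0,0.55],[0,0,165,0,0.55],[0,0,183,0,0.55],[0,0,183,0,0.55],[-10,0,183,0,0.55],[-20,0,183,0,0.55],[-28,0,183,0,0.55],[-36,0,183,0,0.55],[-44,0,183,0,0.55],[-52,0,183,0,0.55],[-60,0,183,0,0.55]],
])

```text
clock: 2.78
tool_pos: [458.0, 133.8, 17.5]
tool_rot: [[-0.998, 0.07, -0.001], [0.07, 0.998, -0.001], [0.001, -0.001, -1.0]]
wrist_force: [-2.8, -0.0, 1.4]
finger_gap: 0.55
grip_force: 1.3
```

Run:
```python
from h import *
where();plan(-66,-103,17)
```

```text
t 2.77 fence [ -79.1 -102.7] z 17.5 yaw-off -0.0 F [-2.8 -0.   1.4] q [-0.08  0.76 -0.39  2.13  0.76  0.39  0.41] gap 0.5498802154754113
to -66 -103 17 world [471.1 132.6  17. ] shift [-13.1  -0.3   0.4] turn -0.0
```

servo_tool([
  [[-4,0,0,0,0.55],[-8,0,0,0,0.55],[-11,0,0,0,0.55],[-13,0,0,0,0.55],[-14,0,0,0,0.55],[-14,0,0,0,0.55]],
])

```text
clock: 3.52
tool_pos: [472.3, 133.3, 17.5]
tool_rot: [[-0.998, 0.07, 0.0], [0.07, 0.998, 0.0], [-0.0, 0.0, -1.0]]
wrist_force: [0.4, -0.5, 0.1]
finger_gap: 0.549
grip_force: 0.2
```

servo_tool([
  [[-1,0,0,0,0.55],[-2,0,0,0,0.55],[-2,0,0,0,0.55]],
])

```text
clock: 3.9
tool_pos: [472.3, 133.2, 17.4]
tool_rot: [[-0.998, 0.069, -0.002], [0.069, 0.998, -0.0], [0.002, -0.001, -1.0]]
wrist_force: [-4.4, 1.6, 4.2]
finger_gap: 0.553
grip_force: 2.7
```

Run:
```python
from h import *
where()
```

```text
t 3.9 fence [ -64.8 -102.3] z 17.4 yaw-off 0.001 F [-4.4  1.6  4.2] q [-0.06  0.78 -0.41  2.09  0.75  0.42  0.44] gap 0.5526939613087534
```

servo_tool([
  [[-2,0,0,0,0.55],[-4,0,0,0,0.55],[-4,0,0,0,0.55]],
])

```text
clock: 4.28
tool_pos: [472.3, 133.2, 17.3]
tool_rot: [[-0.998, 0.069, -0.008], [0.069, 0.998, -0.002], [0.008, -0.002, -1.0]]
wrist_force: [-13.7, 2.8, 10.3]
finger_gap: 0.551
grip_force: 6.9
```

Run:
```python
from h import *
where(); plan(-140,-102,17); plan(-140,-102,75); plan(-122,-262,75); plan(-122,-262,17)
```

```text
t 4.28 fence [ -64.8 -102.3] z 17.3 yaw-off 0.001 F [-13.7   2.8  10.3] q [-0.05  0.78 -0.42  2.09  0.74  0.44  0.45] gap 0.5507362259668391
to -140 -102 17 world [397.3 138.7  17. ] shift [75.2  0.4  0.9] turn 0.001
to -140 -102 75 world [397.3 138.7  75. ] shift [ 75.7   0.3 -57.1] turn 0.001
to -122 -262 75 world [404.1 -22.1  75. ] shift [  57.9 -159.8  -56.9] turn 0.001
to -122 -262 17 world [404.1 -22.1  17. ] shift [  57.4 -159.6    1.1] turn 0.001
```

servo_tool([
  [[25,0,0,0,0.55],[45,0,-40,0,0.55],[60,-40,-62,0,0.55],[66,-100,-62,0,0.55],[66,-145,-62,0,0.55],[66,-157,-62,0,0.55],[66,-157,-62,0,0.55]],
])

```text
clock: 5.15
tool_pos: [402.0, -19.4, 79.6]
tool_rot: [[-0.997, 0.071, 0.001], [0.071, 0.997, 0.001], [-0.001, 0.001, -1.0]]
wrist_force: [0.3, 0.6, 0.6]
finger_gap: 0.553
grip_force: 0.0
```

Run:
```python
from h import *
where(); plan(-124,-259,17); plan(-66,-259,17)
```

```text
t 5.15 fence [-124.3 -259.4] z 79.6 yaw-off -0.001 F [0.3 0.6 0.6] q [ 0.33  0.6  -0.5   2.3   0.74  0.41  0.71] gap 0.552985053264371
to -124 -259 17 world [402.3 -19.   17. ] shift [-0.2  0.3 62.6] turn -0.001
to -66 -259 17 world [460.1 -23.   17. ] shift [-58.2   0.4  62.7] turn -0.001
```

servo_tool([
  [[0,0,40,0,0.55],[0,0,62,0,0.55],[0,0,62,0,0.55],[-10,0,62,0,0.55],[-18,0,62,0,0.55],[-26,0,62,0,0.55],[-34,0,62,0,0.55],[-42,0,62,0,0.55],[-48,0,62,0,0.55],[-53,0,62,0,0.55],[-57,0,62,0,0.55],[-58,0,62,0,0.55]],
])

```text
clock: 6.65
tool_pos: [459.5, -23.3, 17.4]
tool_rot: [[-0.998, 0.07, 0.0], [0.07, 0.998, 0.0], [-0.0, 0.0, -1.0]]
wrist_force: [-1.4, 0.5, 1.9]
finger_gap: 0.553
grip_force: 1.1
```

servo_tool([
  [[-2,0,0,0,0.55],[-4,0,0,0,0.55],[-6,0,0,0,0.55],[-6,0,0,0,0.55]],
])

```text
clock: 7.15
tool_pos: [460.6, -23.4, 17.2]
tool_rot: [[-0.998, 0.07, -0.007], [0.07, 0.998, -0.001], [0.007, -0.001, -1.0]]
wrist_force: [-11.0, 1.7, 8.3]
finger_gap: 0.55
grip_force: 5.3
```

Run:
```python
from h import *
import pickle
where()
c=capture("top"); save(c,"top1.png",(160,170,360,290),4); pickle.dump(c,open("top1.pkl","wb"))
```

```text
t 7.15 fence [ -65.5 -259.3] z 17.2 yaw-off 0.0 F [-11.    1.7   8.3] q [ 0.31  0.77 -0.48  2.16  0.91  0.42  0.59] gap 0.5499714738140675
```

View pics/top1.png

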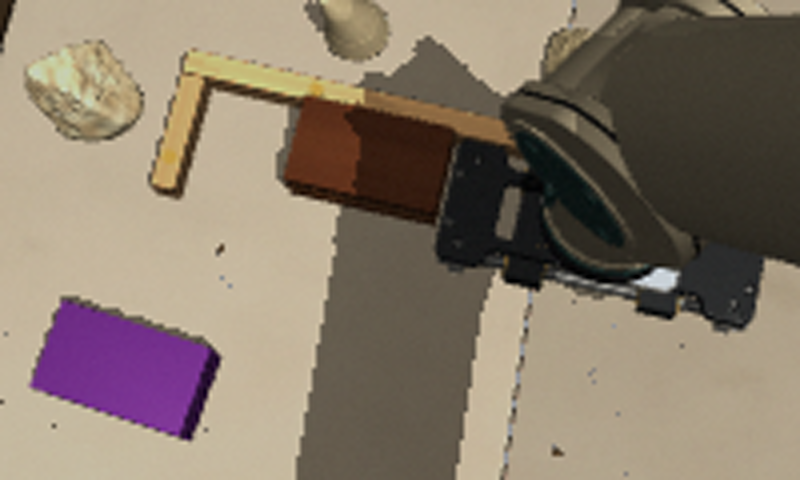

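Block A lies flat along the rail, its top running from about (303,97) to (455,130), and B is pressed home too. Next I back off, turn the tool 90° and go behind B's open end.

```bash
cat >> h.py <<'E'
TH=-0.0745; RF=np.array([[np.cos(TH),-np.sin(TH)],[np.sin(TH),np.cos(TH)]]); F0=F0+RF@[-1.35,0]
E
python3 - <<'E'
from h import *
where(); plan(-32,-332,80,-np.pi/2)
import pickle
c=pickle.load(open("top0.pkl","rb"))
print("plate",(T(c,[(518,365),(535,346),(562,366),(542,386)],8,(0,0),1.4)-F0)@RF)
E
```

```text
t 7.2 fence [ -63.  -259.6] z 17.2 yaw-off 0.005 F [-10.9   1.7   7.4] q [ 0.31  0.77 -0.48  2.16  0.91  0.42  0.59] gap 0.5514422797284376
to -32 -332 80 world [486.1 -97.9  80. ] shift [-30.2 -72.6 -62.9] turn 1.576
plate [[ -81.52883195 -424.18377831]
 [ -41.32030367 -447.62613157]
 [ -65.59047406 -500.33707823]
 [-108.23671721 -471.83961408]]
```

servo_tool([
  [[25,0,0,0,0.5],[35,0,-40,0,0.2],[35,-10,-63,0.15,0.2],[20,-30,-63,0.33,0.2],[0,-50,-63,0.5,0.2],[-20,-65,-63,0.68,0.2],[-28,-73,-63,0.86,0.2],[-28,-73,-63,1.04,0.2],[-28,-73,-63,1.22,0.2],[-28,-73,-63,1.4,0.2],[-28,-73,-63,1.571,0.2],[-28,-73,-63,1.571,0.2]],
])

```text
clock: 8.7
tool_pos: [488.8, -98.4, 80.7]
tool_rot: [[0.068, 0.998, 0.002], [0.998, -0.068, -0.001], [-0.001, 0.002, -1.0]]
wrist_force: [-0.8, -0.9, -0.2]
finger_gap: 0.201
grip_force: 0.0
```

Run:
```python
from h import *
import pickle
where(); plan(-32,-330,17,-np.pi/2);plan(-32,-198,17,-np.pi/2)
c=capture("top"); save(c,"top2.png",(160,170,360,290),4); pickle.dump(c,open("top2.pkl","wb"))
```

```text
t 8.7 fence [ -29.3 -332.3] z 80.7 yaw-off -1.564 F [-0.8 -0.9 -0.2] q [ 0.3   0.64 -0.23  2.05  0.3   0.48 -0.22] gap 0.20131874927606733
to -32 -330 17 world [486.3 -95.9  17. ] shift [ 2.4 -2.8 63.7] turn 0.007
to -32 -198 17 world [496.1  35.7  17. ] shift [134.4  -1.9  63.7] turn 0.007
```

View pics/top2.png

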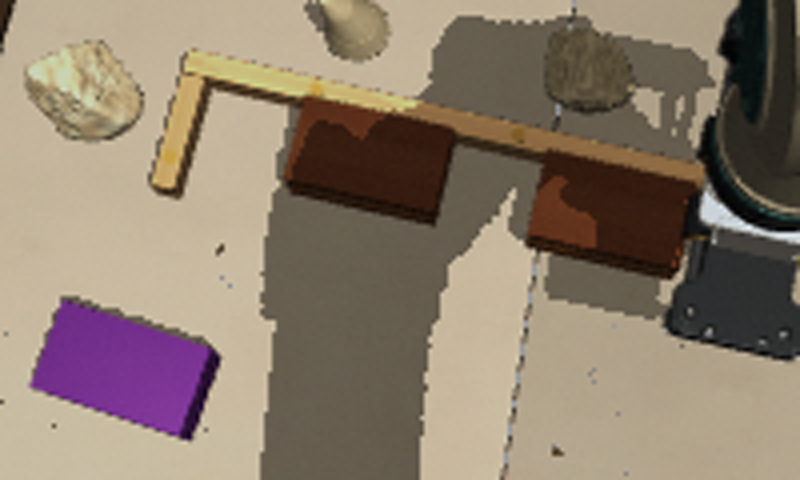

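Both blocks lie along the rail, A's top from (303,97) to (455,130) and B's from (545,150) to (700,185), and the path behind B is clear. I go down and push along the rail.

servo_tool([
  [[0,-4,40,0.007,0.2],[0,-4,63,0.007,0.2],[0,-4,63,0.007,0.2],[12,-4,63,0.007,0.2],[22,-4,63,0.007,0.2],[32,-4,63,0.007,0.2],[42,-4,63,0.007,0.2],[52,-4,63,0.007,0.2],[62,-4,63,0.007,0.2],[72,-4,63,0.007,0.2],[80,-4,63,0.007,0.2],[86,-4,63,0.007,0.2]],
])

```text
clock: 10.25
tool_pos: [489.7, -12.5, 17.5]
tool_rot: [[0.077, 0.997, -0.001], [0.997, -0.077, -0.001], [-0.001, -0.0, -1.0]]
wrist_force: [-1.0, -5.6, 3.7]
finger_gap: 0.2
grip_force: 2.7
```

Run:
```python
from h import *
where(); plan(-33,-198,17,-np.pi/2)
```

```text
t 10.25 fence [ -34.8 -246.6] z 17.5 yaw-off -1.574 F [-1.  -5.6  3.7] q [ 0.06  0.74 -0.14  2.1   0.3   0.31 -0.41] gap 0.19961310965822793
to -33 -198 17 world [495.1  35.8  17. ] shift [48.6  1.7  0.4] turn -0.003
```

servo_tool([
  [[8,0,0,0,0.2],[16,1,0,0,0.2],[24,1,0,0,0.2],[32,1,0,0,0.2],[38,1,0,0,0.2],[43,1,0,0,0.2],[46,1,0,0,0.2],[48,1,0,0,0.2],[48,1,0,0,0.2]],
])

```text
clock: 11.38
tool_pos: [493.7, 35.0, 17.4]
tool_rot: [[0.077, 0.997, -0.002], [0.997, -0.077, -0.001], [-0.001, -0.002, -1.0]]
wrist_force: [-1.4, -5.7, 4.5]
finger_gap: 0.203
grip_force: 2.4
```

servo_tool([
  [[2,0,0,0,0.2],[4,0,0,0,0.2],[4,0,0,0,0.2]],
])

```text
clock: 11.75
tool_pos: [493.7, 36.5, 17.4]
tool_rot: [[0.079, 0.997, -0.003], [0.997, -0.079, -0.004], [-0.004, -0.002, -1.0]]
wrist_force: [-1.0, -10.5, 5.2]
finger_gap: 0.197
grip_force: 5.0
```

Run:
```python
from h import *
where()
```

```text
t 11.75 fence [ -34.4 -197.4] z 17.4 yaw-off -1.575 F [ -1.  -10.5   5.2] q [-0.05  0.75 -0.12  2.09  0.27  0.33 -0.48] gap 0.1973111722835024
```

servo_tool([
  [[2,0,0,0,0.2],[4,0,0,0,0.2],[5,0,0,0,0.2],[5,0,0,0,0.2]],
])

```text
clock: 12.25
tool_pos: [493.6, 36.4, 17.4]
tool_rot: [[0.083, 0.997, -0.004], [0.997, -0.083, -0.009], [-0.01, -0.004, -1.0]]
wrist_force: [-0.5, -19.9, 6.9]
finger_gap: 0.201
grip_force: 10.0
```

Run:
```python
from h import *
where()
```

```text
t 12.25 fence [ -34.5 -197.5] z 17.4 yaw-off -1.579 F [ -0.5 -19.9   6.9] q [-0.06  0.75 -0.12  2.08  0.27  0.33 -0.49] gap 0.20053610652096726
```

The row is seated at about 20 N with no motion. I retreat, turn back and press both blocks at once with the jaws open wide.

servo_tool([
  [[-20,0,0,0,0.2],[-25,0,-40,0,0.2],[-25,-20,-65,-0.18,0.6],[-15,-50,-65,-0.36,1.0],[10,-80,-65,-0.54,1.0],[40,-85,-65,-0.72,1.0],[70,-85,-65,-0.9,1.0],[95,-85,-65,-1.08,1.0],[97,-85,-65,-1.26,1.0],[97,-85,-65,-1.44,1.0],[97,-85,-65,-1.571,1.0],[97,-85,-65,-1.571,1.0]],
])

```text
clock: 13.75
tool_pos: [417.5, 149.0, 82.3]
tool_rot: [[-0.997, 0.077, -0.001], [0.077, 0.997, 0.002], [0.001, 0.002, -1.0]]
wrist_force: [0.4, 0.5, -0.3]
finger_gap: 0.999
grip_force: 0.0
```

Run:
```python
from h import *
import pickle
where(); plan(-100,-95,17);plan(-63,-95,17)
c=capture("top"); save(c,"top3.png",(180,170,320,270),5.6); pickle.dump(c,open("top3.pkl","wb"))
```

```text
t 13.75 fence [-118.9  -90.9] z 82.3 yaw-off -0.003 F [ 0.4  0.5 -0.3] q [-0.01  0.64 -0.57  2.19  0.71  0.51  0.36] gap 0.9994968742586052
to -100 -95 17 world [436.  143.5  17. ] shift [-18.9  -4.2  65.3] turn -0.003
to -63 -95 17 world [472.9 140.8  17. ] shift [-55.9  -4.1  65.2] turn -0.003
```

View pics/top3.png

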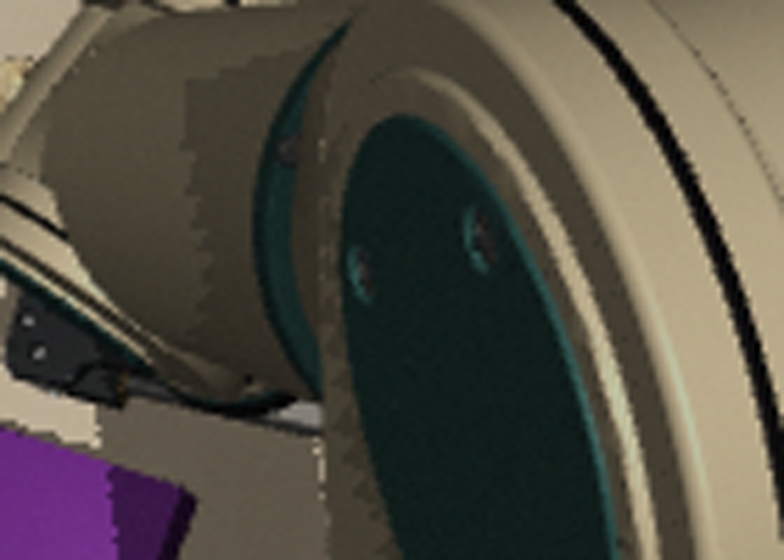

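The arm hides the row in this picture; only the purple block's corner shows, at (190,490). The forces show both blocks seated, so I go on with the press.

servo_tool([
  [[-20,-4,30,0,1.0],[-24,-4,65,0,1.0],[-24,-4,65,0,1.0],[-36,-4,65,0,1.0],[-46,-4,65,0,1.0],[-52,-4,65,0,1.0],[-56,-4,65,0,1.0],[-58,-4,65,0,1.0],[-60,-4,65,0,1.0],[-61,-4,65,0,1.0],[-61,-4,65,0,1.0]],
])

```text
clock: 15.18
tool_pos: [472.9, 139.1, 17.4]
tool_rot: [[-0.997, 0.075, -0.008], [0.075, 0.997, -0.002], [0.008, -0.002, -1.0]]
wrist_force: [-11.7, 1.2, 10.0]
finger_gap: 1.0
grip_force: 6.1
```

Run:
```python
from h import *
where()
```

```text
t 15.18 fence [-62.8 -96.7] z 17.4 yaw-off -0.001 F [-11.7   1.2  10. ] q [-0.02  0.79 -0.48  2.08  0.81  0.47  0.37] gap 0.9995827576048103
```

servo_tool([
  [[20,0,0,0,1.0],[35,0,0,0,1.0],[40,0,-50,0,0.6],[40,-40,-90,0.17,0.2],[40,-100,-90,0.34,0.2],[30,-160,-90,0.51,0.2],[15,-215,-90,0.68,0.2],[0,-260,-90,0.85,0.2],[-20,-280,-90,1.02,0.2],[-27,-280,-90,1.2,0.2],[-27,-280,-90,1.38,0.2],[-27,-280,-90,1.571,0.2]],
])

```text
clock: 16.68
tool_pos: [483.9, -142.3, 107.6]
tool_rot: [[0.08, 0.997, -0.0], [0.997, -0.08, 0.0], [0.0, -0.0, -1.0]]
wrist_force: [-1.1, 0.1, 0.4]
finger_gap: 0.198
grip_force: 0.0
```

Run:
```python
from h import *
import pickle
where()
c=capture("top"); save(c,"top4.png",(190,175,310,260),6.5); pickle.dump(c,open("top4.pkl","wb"))
```

```text
t 16.68 fence [ -31.  -376.4] z 107.6 yaw-off -1.576 F [-1.1  0.1  0.4] q [ 0.41  0.6  -0.26  2.02  0.27  0.56 -0.12] gap 0.19753317797664288
```

View pics/top4.png

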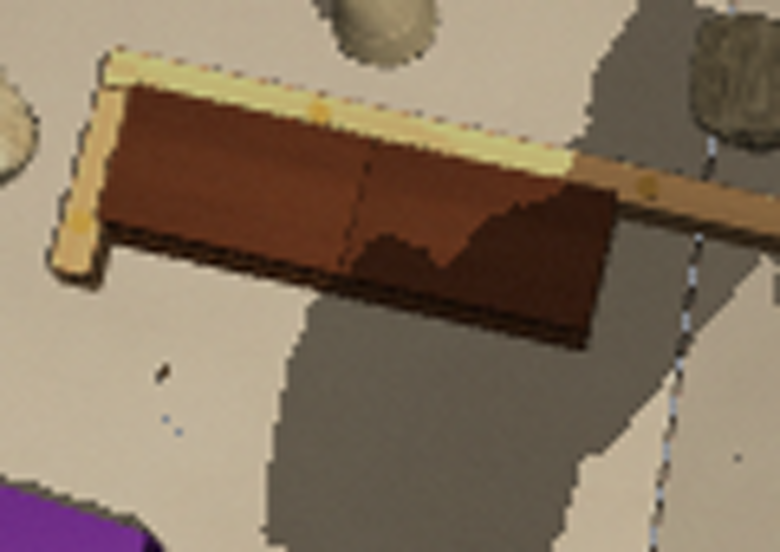

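The row runs along the rail from the stop at (125,90) to (615,190), with the joint at (355,215), and no gaps show. One last gentle end push takes up anything the press may have shifted.

Run:
```python
from h import *
plan(-32,-215,17,-np.pi/2);plan(-32,-197.5,17,-np.pi/2)
```

```text
to -32 -215 17 world [494.8  18.8  17. ] shift [161.3  -2.8  90.7] turn -0.01
to -32 -197.5 17 world [496.1  36.2  17. ] shift [178.8  -3.   90.7] turn -0.01
```

servo_tool([
  [[50,-3,30,0,0.2],[100,-3,60,0,0.2],[140,-3,90,0,0.2],[160,-3,90,0,0.2],[168,-3,90,0,0.2],[173,-3,90,0,0.2],[177,-3,90,0,0.2],[179,-3,90,0,0.2],[181,-3,90,0,0.2],[183,-3,90,0,0.2],[184,-3,90,0,0.2],[184,-3,90,0,0.2]],
])

```text
clock: 18.23
tool_pos: [494.0, 36.4, 17.7]
tool_rot: [[0.077, 0.997, -0.001], [0.997, -0.077, -0.006], [-0.006, -0.001, -1.0]]
wrist_force: [-0.3, -9.9, 4.3]
finger_gap: 0.2
grip_force: 5.1
```

Run:
```python
from h import *
where()
```

```text
t 18.23 fence [ -34.1 -197.5] z 17.7 yaw-off -1.574 F [-0.3 -9.9  4.3] q [-0.05  0.75 -0.12  2.09  0.28  0.33 -0.48] gap 0.2001776955985839
```

servo_tool([
  [[-8,0,0,0,0.2],[-30,0,0,0,0.2],[-70,0,-30,0,0.2],[-120,0,-80,0,0.2],[-170,0,-110,0,0.2],[-185,0,-110,0,0.2],[-185,0,-110,0,0.2]],
])

```text
clock: 19.1
tool_pos: [480.7, -144.7, 127.8]
tool_rot: [[0.077, 0.997, 0.001], [0.997, -0.077, -0.0], [-0.0, 0.001, -1.0]]
wrist_force: [0.5, 0.0, -0.1]
finger_gap: 0.2
grip_force: 0.0
```

Run:
```python
from h import *
where()
c=capture("top"); save(c,"top5.png",(140,150,360,290),3.6)
```

```text
t 19.1 fence [ -34. -379.] z 127.8 yaw-off -1.573 F [ 0.5  0.  -0.1] q [ 0.44  0.56 -0.29  2.01  0.27  0.61 -0.11] gap 0.1997795252601173
```

View pics/top5.png

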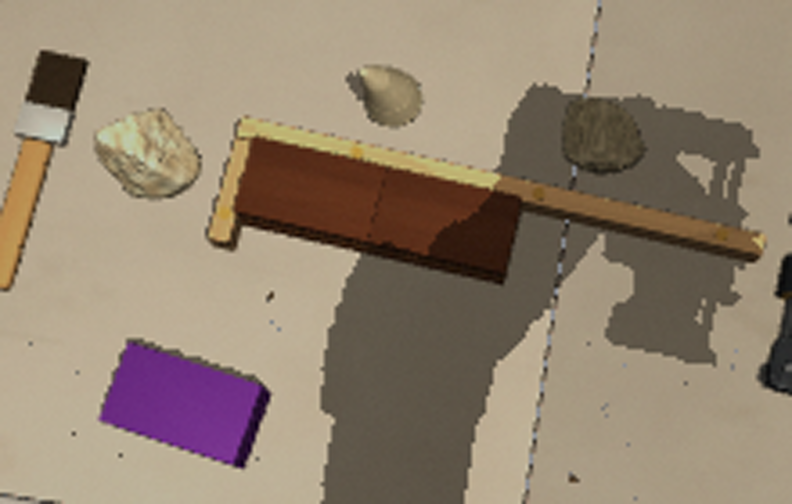

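The row from (245,140) to (520,200) is tight against rail and stop, and the bystanders in view are where they were. The arm is clear, so I hand the job in.

```bash
python3 -c "
from h import *
print(close_job())"
```

```text
the job is handed in; nothing more can be done
None
```

Both striped blocks now stand end to end, flat against the long rail and tight against the short stop; no gaps show in the last picture, and I handed the job in at about 19 s with nothing else touched.

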